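Seat a bar in the drilling jig and lock the bolt-action clamp

ROBOT

A 6-joint arm with a two-finger parallel gripper is mounted at the origin on the work surface. World frame = base frame: x ahead of the robot, y to its left, z up, the work surface at z = 0. Lengths are in m, angles in degrees, forces in N, time in s.
With the tool pointing down it reaches from about 0.375 to 0.9 m from the base axis. Payload 3.1 kg.
Tool frame: the origin (TCP) lies on the centre line of the jaws, within the pads' length; the fingertips stand 25 mm ahead of it and the grasp point (between the pads) lies 6 mm ahead of it; z points along the fingers, y is the line along which they close (so a half turn about z gives the same grasp; the last joint's range is limited). The gripper opens to 87 mm and grips with 3 to 60 N. Pads are 19 mm wide; open, the fingers measure 117 mm over their backs; the gripper's body (75 mm by 190 mm) begins 51 mm behind the grasp point.
Start: joints at [66.664, 30.224, 82.088, -0, 67.689, -10.227], TCP at [0.142, 0.609, 0.248] pointing down, gripper open.
Joint ranges: [-176.69, 176.69], [-43.24, 126.21], [12.49, 139.97], [-82, 262], [0, 151.66], [-163.58, 163.58]. Speed limits (degrees/s): [159.86, 159.86, 180, 180, 180, 180].

INTERFACE

Orientations are given as a 3x3 rotation matrix whose columns are the frame's x, y, z axes.
In Python, from rig import * gives the robot as it stands.
- The arm moves only by the tool step_arm, never from a script. Its argument "steps" is a list of rows, each a list of 7 numbers: the shift along the tool's x, y, z normalised to -1 to 1, where 1 is 0.3 m, then the turn, a rotation vector about the tool's x, y, z normalised to -1 to 1, where 1 is 45 degrees, then the gripper's target within -1 to 1 (shut at 1, half-way at 0, fully open at -1). A call has 1 to 8 rows; each row is the pose to reach, as a shift and turn from the pose commanded when the call began, along the tool's axes at that moment; what a row does not reach only later rows make up. A row lasts 1/12 s, in which the tool goes at most 41.7 mm and 7.16 degrees, less where a joint would pass 70% of its speed; a pose out of reach is approached as far as the arm can. A call with a number of a shift or a turn outside -1 to 1 is refused whole. A call with a gripper value outside its range is refused whole. The fingers move at their own pace and stop on an object; the grip force is fixed at half the most. Time passes only in rows, so rows that repeat a pose let the fingers close. It gives the time, the measured TCP pose, the force, the opening and the grip force at its end, in the units of the state.
- read_state(): the state, without advancing time (a new reading comes with each control period).
- capture(name): name is "scene" or "top"; returns a dict with "image" (480x640x3 uint8, red, green, blue), "vertical_fov" (degrees; the focal length in pixels is half the picture's height over the tangent of half this angle, whatever the lens; pixels are square), "cx", "cy" (the principal point, pixels), "world_from_camera" (4x4, takes a point from camera to world coordinates). Camera axes: x right, y down, z forward; pixel columns grow to the right and rows downward; lengths in m; the calibration is good to about 2 mm. A picture is of the moment at which its call begins. There is no depth.
- hand_in(): hands the job in; it is judged then, once.
The state is a dict: "time_s": time; "joint_positions": joint angles; "qvel": joint speeds; "tau": joint torques, N m; "position": TCP position; "tcp_rot": TCP orientation; "force": force on the tool from outside, world axes, zero at the start; "moment": the same for the moment, N m; "opening": opening from 0.0 (shut) to 1.0 (fully open); "grasp_force": force on a finger pad.
Only numpy, scipy, OpenCV 4.12 (cv2) and the standard library are available. Lean on these libraries where they do the work, as an engineer would, in place of code of your own. Each camera call takes 0.05 s, during which the arm holds its last target. There are 200 camera calls.

TASK

A steel bar lies loose in the drilling jig. With the fingertips push it lengthwise until its far end is up against the jig's end stop, then clamp it: push the clamp's ball handle along the slot until the bolt is fully forward, and swing the handle over and down into the short leg of the slot as far as it will go. Nothing is to be picked up; leave the other things on the bench where they are.

Things in the scene. Friction and masses are not known exactly. Their poses are not given: they have to be found in the camera images.
- jig: Drilling jig bolted to the bench, grey steel. Origin: underside of its base plate, on the seated bar's centre line. x points along the bar towards the end stop (roughly away from the robot), y towards the fence, z up. Base plate x -75 to +100, y -135 to +50 mm, 12 mm thick. The bar lies on two rest rails, 25 mm above the bench, between the fence (+y) and the clamp (-y).
- end_stop (a point): Centre of the end stop's face, where the seated bar's far end lies; jig (80, 0, 32.5) mm. The stop is a steel block 14 mm thick, y -27 to +13, top at z = 44 mm.
- fence (a point): Top middle of the fence's face, the stop for the bar's long side, at jig y = 12.5 mm. The fence is 14 mm thick, runs over x -65 to +80, top at z = 44 mm.
- bush (a point): Top of the drill bush, jig (-45, 0, 67) mm, in a plate that hangs over the bar, clear of it: x -63 to -27, y -13 to +27, z 52 to 63 mm.
- sleeve (a point): On the axis of the clamp's fixed slotted sleeve, jig (-10, -80, 34) mm. The sleeve is a steel tube of 36 mm outside diameter lying along the jig's y from -127 to -33. Its slot is an L: the long leg runs along the top, parallel to y; at its front end (nearest the bar) the short leg runs a quarter turn round the sleeve, over the +x side and down to level.
- slot_corner (a point): The corner of the L-shaped slot, on the sleeve's top, jig (-10, -55, 52) mm: here the handle's stem stands when the bolt is fully forward.
- bar: The loose flat steel bar in the jig, 180 x 25 x 15 mm thick, 0.4 to 0.7 kg. Origin: centre of its underside; x along it towards the end stop. Seated, the origin is at jig (-10, 0, 25) mm; at first it lies 10 to 35 mm short of the end stop, 3 to 8 mm off the fence, slightly skew. It slides with a few N. The clamp's nose later presses it flush to the fence.
- bar_far_end (a point): Centre of the bar's far end face, the one that meets the end stop.
- bar_near_end (a point): Centre of the bar's near end face, the one to push on, 32.5 mm above the bench. It overhangs the base plate towards the robot, by 25 mm even when the bar is seated, so there is nothing under it but the bench.
- bolt (a joint): Travel of the clamp's bolt along the jig's +y, m: 0 drawn back, 0.046 fully forward at the end of the long leg, 0.044 to 0.046 when locked in the short leg. Starts at 0 to 0.015. Stiff fit (6 to 7 N), stays where left; over the last 6 mm the spring nose presses on the bar, up to 7 N more (14 N in all); let go there it springs back about 1 mm, which still lets the handle turn.
- handle (a joint): Turn of the handle about the sleeve's axis, rad: 0 upright in the long leg, growing as it swings over towards the jig's +x; 1.57 (level) at the end of the short leg. It can turn only with the bolt fully forward; light friction (1 to 2 N at the ball), stays where it is left.
- knob (a point): Centre of the handle's black ball, 24 mm diameter, 70 mm from the sleeve's axis (104 mm above the bench upright, 34 mm level), on an 8 mm steel stem that passes through the slot. In the jig: x = -10 + 70 sin(handle), y = -100 + bolt travel, z = 34 + 70 cos(handle), mm.
- nose: The clamp's flat round nose, 17 mm diameter, spring-mounted on the front of the bolt, inside the sleeve at first. Origin: centre of its front face, which looks to the jig's +y.
- spare_bar: Second bar, same as the first, lying on the bench on the fence's side of the jig. Leave alone. Origin: centre of its underside.
- horseshoe: Horseshoe, 135 x 130 x 9 mm, lying behind the clamp on the jig's -y side. Leave alone.
- hammer: Hammer with wooden handle lying beyond the spare bar. Leave alone.
- file: Flat file with a wooden handle, 325 mm over all, lying beyond the end stop. Leave alone.
- pliers: Pliers with red grips, 190 mm, lying to the far right of the jig. Leave alone.
- tin_a: Tin, 74 mm diameter, 95 mm high, standing to the left. Leave alone.
- tin_b: Tin, 66 mm diameter, 75 mm high, standing to the left. Leave alone.

How it is judged (in metres and radians):
On the way, in this order (a step that is already met when the one before it is completed fails the run):
1. the bar's far end is up against the end stop (within 3 mm) with the clamp still open (x of bar_far_end in the frame of jig above 0.077 m and value of joint bolt below 0.03 m), for 0.2 s.
2. the bolt is pushed fully forward along the slot, the handle still near upright (value of joint bolt above 0.042 m and value of joint handle below 0.7 rad).
3. the handle is swung down to the end of the short leg (value of joint handle above 1.4 rad and value of joint bolt above 0.042 m), for 0.2 s.
At the end, for the whole second after the job is handed in: The bar's far end is within 3 mm of the end stop, the bar is flush with the fence (2 mm, 0.03 rad) and at rest, pressed by the clamp's nose with more than 1.5 N; the bolt is at least 42 mm forward and the handle has turned at least 1.40 rad (of 1.57) into the short leg (all of step 3 and x of bar_far_end in the frame of jig above 0.077 m and y of bar in the frame of jig above -0.002 m and angle between the x axis of bar and the x axis of jig, either way round below 0.03 rad and contact force between nose and bar above 1.5 N and linear speed of bar below 0.01 m/s); the robot touches nothing.
It fails at once if the bar is lifted off its rails or tipped (height (world z) of bar above 0.033 m or angle between bar's own z axis and vertical above 0.12 rad).
It fails at once if one of the other things on the bench is moved by more than 20 mm (distance of any of spare_bar, horseshoe, hammer, file, pliers, tin_a, tin_b from where it was at the start of the episode above 0.02 m).
It also fails if it takes over 64 s, if anything falls off the work surface, if the arm or the gripper's body presses on something with over 40 N, if the wrist force passes 120 N, or if a joint passes its speed limit or range.

## Working session

There is one attempt and no reset: what is moved stays moved. The work goes in short steps, Python scripts to look and compute and a tool call to move; the robot and the scene stay as the last step left them, time stands still between calls to the robot, and variables do not carry over. Pictures are saved under pics/ and viewed, at most 10 in all, crops included, and the job is handed in when it is done.

Besides the shell and the picture viewer there is one more tool, called after "Emit:" in YAML: its name, and indented under it one key for each argument. step_arm: Moves the arm, as the interface text tells. Scaled input: -1 to 1 covers 0.3 m each way for a shift and 45 degrees each way for a turn. Its arguments: {"type":"object","properties":{"steps":{"type":"array"}},"required":["steps"]}

```bash
mkdir -p pics; python3 - <<'E'
from rig import *
import cv2,numpy as np
for n in("scene","top"):
    c=capture(n);cv2.imwrite(f"pics/{n}0.png",c["image"][:,:,::-1]);print(n,c["vertical_fov"],c["cx"],c["cy"],np.round(c["world_from_camera"],4).tolist())
s=read_state();print(s["time_s"],s["position"],np.round(s["tcp_rot"],3).tolist(),s["opening"])
E
```

```text
scene 50.83326029759893 321.61561859326525 240.31355247244596 [[-0.5754, 0.6842, -0.4481, 1.0263], [0.8178, 0.4885, -0.3043, 0.4704], [0.0107, -0.5416, -0.8406, 0.9873], [0.0, 0.0, 0.0, 1.0]]
top 45.95509417719337 319.65005657320404 233.9345601438254 [[0.0111, -0.9901, 0.14, 0.3957], [-0.9999, -0.0108, 0.0029, 0.1228], [-0.0013, -0.14, -0.9902, 1.2301], [0.0, 0.0, 0.0, 1.0]]
0.1 [0.14149193 0.60815044 0.24667131] [[-0.974, 0.227, -0.001], [0.227, 0.974, -0.002], [0.0, -0.002, -1.0]] 1.0030979548906365
```

View pics/scene0.png

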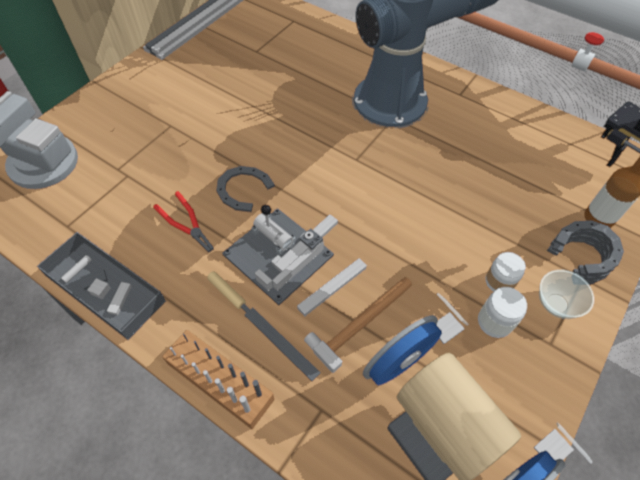

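View pics/top0.png

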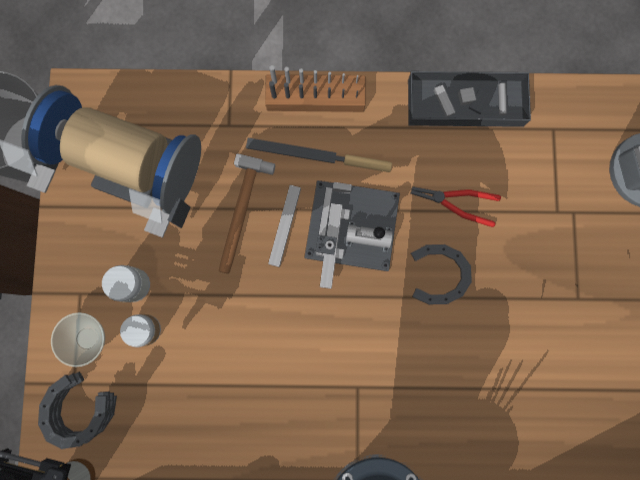

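The top view shows the jig at about (352,225), with the knob near (379,233) and the bar's near end near (326,286). I'll crop both views and enlarge them.

```bash
python3 - <<'E'
import cv2,numpy as np
a=cv2.imread("pics/top0.png")[170:300,290:420];b=cv2.imread("pics/scene0.png")[190:310,210:350]
a=cv2.resize(a,None,fx=4.5,fy=4.5,interpolation=cv2.INTER_CUBIC)
cv2.imwrite("pics/ta.png",a)
cv2.imwrite("pics/sb.png",cv2.resize(b,None,fx=5,fy=5,interpolation=cv2.INTER_CUBIC))
E
```

```text
(no output)
```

View pics/ta.png

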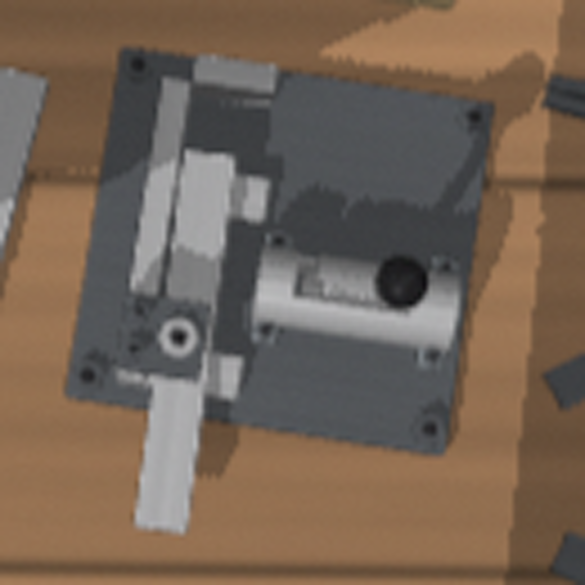

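View pics/sb.png

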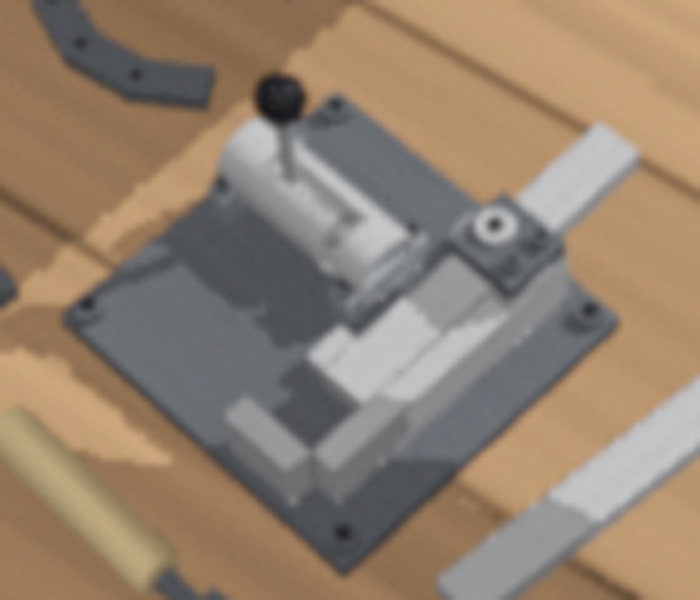

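The crops show the plate corners, the knob at (402,282) in the top crop and (280,98) in the scene crop, and the bar's near end at about (160,528) in the top crop.

```bash
cat > h.py <<'E'
import cv2,numpy as np
from rig import *
def ray(c,p):
    f=240/np.tan(np.radians(c["vertical_fov"]/2));T=np.array(c["world_from_camera"])
    d=T[:3,:3]@[(p[0]-c["cx"])/f,(p[1]-c["cy"])/f,1];return T[:3,3],d
def onz(c,p,z):
    o,d=ray(c,p);return (o+d*(z-o[2])/d[2])[:2]
def tri(rs):
    A=0;b=0
    for o,d in rs:
        d=d/np.linalg.norm(d);P=np.eye(3)-np.outer(d,d);A=A+P;b=b+P@o
    return np.linalg.solve(A,b)
def fit2(J,W):
    jc,wc=J.mean(0),W.mean(0);a=J-jc;b=W-wc
    th=np.arctan2((a[:,0]*b[:,1]-a[:,1]*b[:,0]).sum(),(a*b).sum())
    R=np.array([[np.cos(th),-np.sin(th)],[np.sin(th),np.cos(th)]]);return th,R,wc-R@jc
E
python3 - <<'E'
from h import *
t=capture("top");s=capture("scene")
ut=lambda x,y:((x+.5)/4.5-.5+290,(y+.5)/4.5-.5+170)
us=lambda x,y:((x+.5)/5-.5+210,(y+.5)/5-.5+190)
J=np.array([(100,50),(100,-135),(-75,-135),(-75,50)])/1e3
Wt=np.array([onz(t,ut(*p),.012) for p in[(122,48),(493,102),(445,453),(66,395)]])
Ws=np.array([onz(s,us(*p),.012) for p in[(343,573),(65,318),(335,95),(617,322)]])
for W in(Wt,Ws):
    th,R,o=fit2(J,W);print(np.degrees(th),o,np.round((W-(J@R.T+o))*1e3,1).tolist())
th,R,o=fit2(np.vstack([J,J]),np.vstack([Wt,Ws]));print("jig",np.degrees(th),o)
k=tri([ray(t,ut(402,282)),ray(s,us(280,98))]);print("knob",k,R.T@(k[:2]-o), onz(t,ut(402,282),.104),onz(s,us(280,98),.104))
print("bush",[R.T@(onz(c,p,.067)-o) for c,p in((t,ut(179,337)),(s,us(495,224)))])
print("near",[(onz(c,p,.04),R.T@(onz(c,p,.04)-o)) for c,p in((t,ut(135,525)),(t,ut(187,532)),(s,us(602,123)),(s,us(638,155)))])
E
```

```text
-8.076454280659677 [0.58262561 0.09965411] [[-1.5, -0.9], [-0.5, 0.9], [1.1, 0.7], [0.9, -0.7]]
-8.159965339186254 [0.58686988 0.10085717] [[-1.1, -1.0], [-2.3, 2.5], [1.7, -0.0], [1.8, -1.5]]
jig -8.118067680023541 [0.58474763 0.10025564]
knob [0.559931   0.00641655 0.10371796] [-0.01131661 -0.09640318] [0.55953661 0.00699441] [0.56036278 0.0059718 ]
bush [array([-0.04683404, -0.00105007]), array([-0.0453529 , -0.00135991])]
near [(array([0.45311232, 0.12515835]), array([-0.13383281,  0.00606449])), (array([0.45013144, 0.10091165]), array([-0.13335986, -0.01836017])), (array([0.45140874, 0.10199668]), array([-0.13224859, -0.01710564])), (array([0.45665876, 0.12565528]), array([-0.13039209,  0.00705725]))]
```

Emit:
step_arm:
  steps:
    - [-0.625,-0.69,0.12,0,0,-0.111,1]
    - [-0.625,-0.69,0.12,0,0,-0.111,1]
    - [-0.625,-0.69,0.12,0,0,-0.111,1]
    - [-0.625,-0.69,0.12,0,0,-0.111,1]
    - [-0.625,-0.69,0.12,0,0,-0.111,1]
    - [-0.625,-0.69,0.12,0,0,-0.111,1]
    - [-0.625,-0.69,0.12,0,0,-0.111,1]
    - [-0.625,-0.69,0.12,0,0,-0.111,1]

```text
time_s: 0.87
position: [0.2786, 0.36, 0.2107]
tcp_rot: [[-0.989, 0.146, -0.002], [0.146, 0.989, -0.004], [0.001, -0.004, -1.0]]
force: [-0.2, 0.6, -0.5]
opening: 0.477
grasp_force: 0.0
```

```bash
cat >> h.py <<'E'
TH=np.radians(-8.1);RJ=np.array([[np.cos(TH),-np.sin(TH),0],[np.sin(TH),np.cos(TH),0],[0,0,1]]);OJ=np.array([.5845,.1003,0])
def go(x,y,z):
    "row numbers to bring TCP to jig x,y,z in mm"
    s=read_state();R=np.array(s["tcp_rot"]);p=np.array(s["position"])
    d=R.T@(OJ+RJ@np.array([x,y,z])/1e3-p)
    from scipy.spatial.transform import Rotation as Ro
    G=RJ@np.array([[-1,0,0],[0,1,0],[0,0,-1.]])
    rv=np.degrees(Ro.from_matrix(R.T@G).as_rotvec())
    print("t",round(s["time_s"],2),"jig",np.round(RJ.T@(p-OJ)*1e3,1),"F",np.round(RJ.T@s["force"],1),"row",np.round(d/.3,3),np.round(rv/45,3),"op",round(s["opening"],2))
E
python3 -c "
from h import *
go(-172,-6,140)"
```

```text
t 0.87 jig [-339.5  214.   210.7] F [-0.2  0.6 -0.5] row [-0.562 -0.729  0.238] [-0.005 -0.002 -0.007] op 0.48
```

Emit:
step_arm:
  steps:
    - [-0.562,-0.73,0.238,0,0,-0.007,1]
    - [-0.562,-0.73,0.238,0,0,-0.007,1]
    - [-0.562,-0.73,0.238,0,0,-0.007,1]
    - [-0.562,-0.73,0.238,0,0,-0.007,1]
    - [-0.562,-0.73,0.238,0,0,-0.007,1]
    - [-0.562,-0.73,0.238,0,0,-0.007,1]
    - [-0.562,-0.73,0.238,0,0,-0.007,1]
    - [-0.562,-0.73,0.238,0,0,-0.007,1]

```text
time_s: 1.53
position: [0.4182, 0.1201, 0.1392]
tcp_rot: [[-0.99, 0.142, 0.004], [0.142, 0.99, -0.001], [-0.004, -0.0, -1.0]]
force: [0.4, -0.7, -0.0]
opening: 0.008
grasp_force: 0.0
```

```bash
python3 -c "
from h import *
go(-172,-6,47)"
```

```text
t 1.53 jig [-167.4   -3.8  139.2] F [ 0.5 -0.6 -0. ] row [ 0.016 -0.007  0.307] [-0.     0.005 -0.001] op 0.01
```

Emit:
step_arm:
  steps:
    - [0.016,-0.007,0.307,0,0,0,1]
    - [0.016,-0.007,0.307,0,0,0,1]
    - [0.016,-0.007,0.307,0,0,0,1]
    - [0.016,-0.007,0.307,0,0,0,1]
    - [0.016,-0.007,0.307,0,0,0,1]

```text
time_s: 1.95
position: [0.4081, 0.1233, 0.0476]
tcp_rot: [[-0.991, 0.135, -0.002], [0.135, 0.991, 0.0], [0.001, -0.0, -1.0]]
force: [-0.1, 0.2, -0.2]
opening: 0.005
grasp_force: 0.0
```

```bash
python3 -c "
from h import *
go(-125,-6,47)
c=capture('top')['image'][:,:,::-1][170:320,270:420];cv2.imwrite('pics/c1.png',cv2.resize(c,None,fx=4,fy=4,interpolation=cv2.INTER_CUBIC))"
```

```text
t 1.95 jig [-177.9   -2.1   47.6] F [-0.1  0.2 -0.2] row [-0.176 -0.014  0.002] [-0.    -0.002  0.008] op 0.0
```

View pics/c1.png

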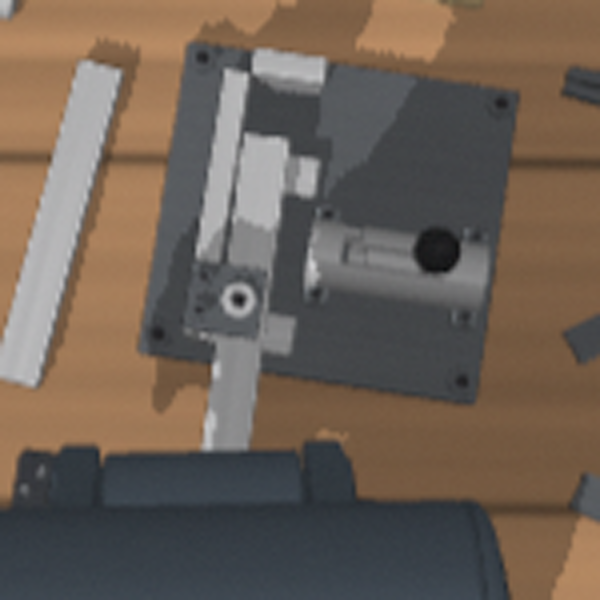

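The gripper sits behind the bar's near end, which is at about (228,450) in this crop. Now I'll push.

Emit:
step_arm:
  steps:
    - [-0.05,-0.01,0,0,0,0,1]
    - [-0.09,-0.012,0,0,0,0.005,1]
    - [-0.11,-0.012,0,0,0,0.005,1]
    - [-0.13,-0.012,0,0,0,0.005,1]
    - [-0.15,-0.012,0,0,0,0.005,1]
    - [-0.165,-0.012,0,0,0,0.005,1]
    - [-0.18,-0.012,0,0,0,0.005,1]
    - [-0.18,-0.012,0,0,0,0.005,1]

```text
time_s: 2.67
position: [0.4596, 0.112, 0.0488]
tcp_rot: [[-0.99, 0.139, -0.003], [0.139, 0.99, 0.0], [0.003, -0.0, -1.0]]
force: [-5.1, 0.6, 1.7]
opening: 0.004
grasp_force: 2.2
```

```bash
python3 -c "
from h import *
go(-108,-6,47)"
```

```text
t 2.67 jig [-125.3   -6.    48.8] F [-5.1 -0.1  1.7] row [-0.058 -0.     0.006] [-0.    -0.004  0.002] op 0.0
```

Emit:
step_arm:
  steps:
    - [-0.012,0,0,0,0,0,1]
    - [-0.024,0,0,0,0,0,1]
    - [-0.036,0,0,0,0,0,1]
    - [-0.045,0,0,0,0,0,1]
    - [-0.05,0,0,0,0,0,1]
    - [-0.05,0,0,0,0,0,1]

```text
time_s: 3.17
position: [0.4732, 0.11, 0.0484]
tcp_rot: [[-0.99, 0.139, -0.006], [0.139, 0.99, 0.0], [0.006, -0.001, -1.0]]
force: [-6.2, 0.7, 5.2]
opening: 0.007
grasp_force: 3.1
```

```bash
python3 -c "
from h import *
go(-108,-6,47)"
```

```text
t 3.17 jig [-111.6   -6.1   48.4] F [-6.2 -0.2  5.2] row [-0.012  0.     0.005] [-0.001 -0.007  0.002] op 0.01
```

Emit:
step_arm:
  steps:
    - [-0.008,0,-0.004,0,0,0,1]
    - [-0.014,0,-0.004,0,0,0,1]
    - [-0.02,0,-0.004,0,0,0,1]
    - [-0.024,0,-0.004,0,0,0,1]
    - [-0.024,0,-0.004,0,0,0,1]

```text
time_s: 3.58
position: [0.4735, 0.1096, 0.0486]
tcp_rot: [[-0.99, 0.139, -0.02], [0.139, 0.99, 0.001], [0.02, -0.002, -1.0]]
force: [-14.6, 2.5, 5.1]
opening: 0.007
grasp_force: 6.9
```

```bash
python3 -c "
from h import *
go(-103,-6,47)"
```

```text
t 3.58 jig [-111.2   -6.4   48.6] F [-14.8   0.4   5.1] row [-0.028  0.001  0.005] [-0.003 -0.026  0.002] op 0.01
```

Emit:
step_arm:
  steps:
    - [0.06,0,0,0,0,0,1]
    - [0.12,0,0,0,0,0,1]
    - [0.12,0,-0.2,0,0,0,1]
    - [0.12,0,-0.35,0,0,0,1]
    - [0.12,-0.15,-0.42,0,0,0,1]
    - [0.12,-0.3,-0.42,0,0,0,1]
    - [0.12,-0.45,-0.42,0,0,0,1]
    - [0.12,-0.45,-0.42,0,0,0,1]

```text
time_s: 4.25
position: [0.4307, -0.0233, 0.1774]
tcp_rot: [[-0.99, 0.14, 0.008], [0.14, 0.99, -0.004], [-0.008, -0.002, -1.0]]
force: [0.9, 0.0, -0.3]
opening: 0.007
grasp_force: 0.0
```

```bash
python3 -c "
from h import *
go(-11,-150,170)
c=capture('top')['image'][:,:,::-1][170:320,270:420];cv2.imwrite('pics/c2.png',cv2.resize(c,None,fx=4,fy=4,interpolation=cv2.INTER_CUBIC))"
```

```text
t 4.25 jig [-134.8 -144.1  177.4] F [ 0.9  0.1 -0.3] row [-0.413 -0.02   0.028] [-0.003  0.01   0.001] op 0.01
```

View pics/c2.png

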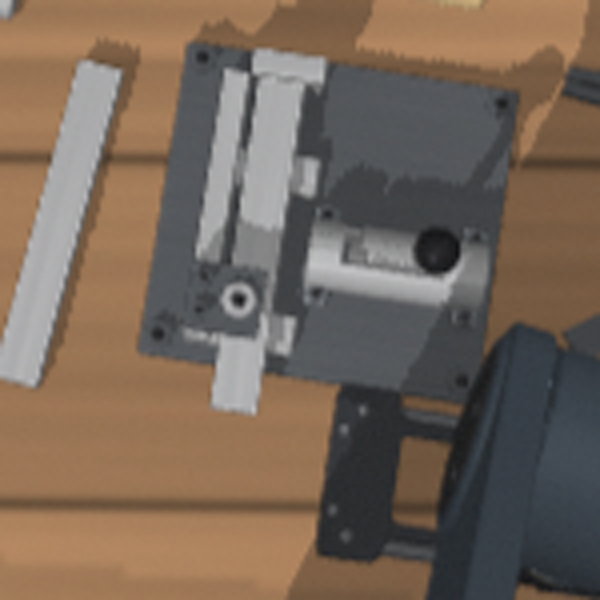

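The bar's far end touches the stop at about (280,82). Next comes the knob.

Emit:
step_arm:
  steps:
    - [-0.1,-0.02,0,0,0,0,1]
    - [-0.2,-0.02,0.01,0,0.005,0,1]
    - [-0.3,-0.02,0.02,0,0.01,0,1]
    - [-0.413,-0.02,0.028,0,0.01,0,1]
    - [-0.413,-0.02,0.1,0,0.01,0,1]
    - [-0.413,-0.02,0.2,0,0.01,0,1]
    - [-0.413,-0.02,0.21,0,0.01,0,1]
    - [-0.413,-0.02,0.21,0,0.01,0,1]

```text
time_s: 4.97
position: [0.5497, -0.0428, 0.1111]
tcp_rot: [[-0.99, 0.139, -0.011], [0.139, 0.99, 0.002], [0.011, 0.0, -1.0]]
force: [-0.5, -0.3, 0.1]
opening: 0.007
grasp_force: 0.0
```

```bash
python3 -c "
from h import *
go(-11,-115,115)"
```

```text
t 4.97 jig [ -14.3 -146.6  111.1] F [-0.4 -0.3  0.1] row [-0.011  0.105 -0.013] [ 0.001 -0.014  0.002] op 0.01
```

Emit:
step_arm:
  steps:
    - [-0.011,0.03,-0.01,0,-0.01,0,1]
    - [-0.011,0.06,-0.01,0,-0.01,0,1]
    - [-0.011,0.08,-0.01,0,-0.01,0,1]
    - [-0.011,0.1,-0.01,0,-0.01,0,1]
    - [-0.011,0.12,-0.01,0,-0.01,0,1]
    - [-0.011,0.14,-0.01,0,-0.01,0,1]
    - [-0.011,0.14,-0.01,0,-0.01,0,1]

```text
time_s: 5.55
position: [0.5606, -0.0023, 0.1166]
tcp_rot: [[-0.991, 0.137, 0.002], [0.137, 0.991, -0.003], [-0.003, -0.002, -1.0]]
force: [-1.5, -3.9, 3.5]
opening: 0.002
grasp_force: 1.9
```

```bash
python3 -c "
from h import *
go(-11,-82,115)
from scipy import ndimage
"
```

```text
t 5.55 jig [  -9.2 -104.9  116.6] F [-0.9 -4.1  3.5] row [0.006 0.076 0.005] [-0.003  0.004  0.005] op 0.0
```

Now it's in contact. I'll continue in small steps until the force rises.

Emit:
step_arm:
  steps:
    - [0,0.015,0.003,0,0,0,1]
    - [0,0.03,0.003,0,0,0,1]
    - [0,0.042,0.003,0,0,0,1]
    - [0,0.054,0.003,0,0,0,1]
    - [0,0.064,0.003,0,0,0,1]
    - [0,0.072,0.003,0,0,0,1]
    - [0,0.072,0.003,0,0,0,1]

```text
time_s: 6.13
position: [0.5638, 0.0177, 0.1156]
tcp_rot: [[-0.99, 0.138, 0.002], [0.138, 0.99, -0.004], [-0.003, -0.003, -1.0]]
force: [-1.1, -7.5, 4.9]
opening: 0.003
grasp_force: 3.6
```

```bash
python3 -c "
from h import *
go(-11,-80,115)"
```

```text
t 6.13 jig [ -8.9 -84.7 115.6] F [ 0.  -7.6  4.9] row [0.007 0.016 0.002] [-0.004  0.004  0.004] op 0.0
```

Emit:
step_arm:
  steps:
    - [0,0.01,0,0,0,0,1]
    - [0,0.02,0,0,0,0,1]
    - [0,0.028,0,0,0,0,1]
    - [0,0.036,0,0,0,0,1]
    - [0,0.036,0,0,0,0,1]

```text
time_s: 6.55
position: [0.5652, 0.0271, 0.1157]
tcp_rot: [[-0.991, 0.137, 0.002], [0.137, 0.991, -0.006], [-0.003, -0.005, -1.0]]
force: [-1.4, -11.3, 6.3]
opening: 0.004
grasp_force: 5.7
```

```bash
python3 -c "
from h import *
go(-11,-70,115)"
```

```text
t 6.55 jig [ -8.8 -75.2 115.7] F [  0.2 -11.4   6.3] row [0.007 0.017 0.002] [-0.007  0.003  0.005] op 0.0
```

Emit:
step_arm:
  steps:
    - [0,0.008,0,0,0,0,1]
    - [0,0.016,0,0,0,0,1]
    - [0,0.024,0,0,0,0,1]
    - [0,0.03,0,0,0,0,1]
    - [0,0.03,0,0,0,0,1]

```text
time_s: 6.97
position: [0.5658, 0.0303, 0.1159]
tcp_rot: [[-0.991, 0.133, -0.001], [0.133, 0.991, -0.015], [-0.002, -0.015, -1.0]]
force: [-5.6, -30.3, 8.9]
opening: 0.008
grasp_force: 15.4
```

```bash
python3 -c "
from h import *
go(-11,-70,115)"
```

```text
t 6.97 jig [ -8.7 -71.9 115.9] F [ -1.3 -30.8   8.9] row [0.008 0.006 0.003] [-0.02   0.002  0.011] op 0.01
```

The bolt is at its end stop, with the force up to 31 N. I'll go round to the −x side of the knob.

Emit:
step_arm:
  steps:
    - [0,-0.07,0,0,0,0,1]
    - [0.08,-0.07,0,0,0,0,1]
    - [0.15,-0.07,0,0,0,0,1]
    - [0.15,0.055,0,0,0,0,1]
    - [0.15,0.055,0,0,0,0,1]
    - [0.15,0.055,0,0,0,0,1]

```text
time_s: 7.47
position: [0.5233, 0.063, 0.1146]
tcp_rot: [[-0.991, 0.137, 0.001], [0.137, 0.991, 0.0], [-0.001, 0.001, -1.0]]
force: [-0.6, -0.1, -0.8]
opening: 0.006
grasp_force: 0.0
```

```bash
python3 -c "
from h import *
go(-20,-55,112)
c=capture('top')['image'][:,:,::-1][170:320,270:420];d=capture('scene')['image'][:,:,::-1][180:330,200:350];cv2.imwrite('pics/c3.png',np.hstack([cv2.resize(q,(400,400),interpolation=cv2.INTER_CUBIC) for q in(c,d)]))"
```

```text
t 7.47 jig [-55.3 -45.6 114.6] F [-0.6 -0.2 -0.8] row [-0.118 -0.032  0.009] [0.001 0.001 0.005] op 0.01
```

View pics/c3.png

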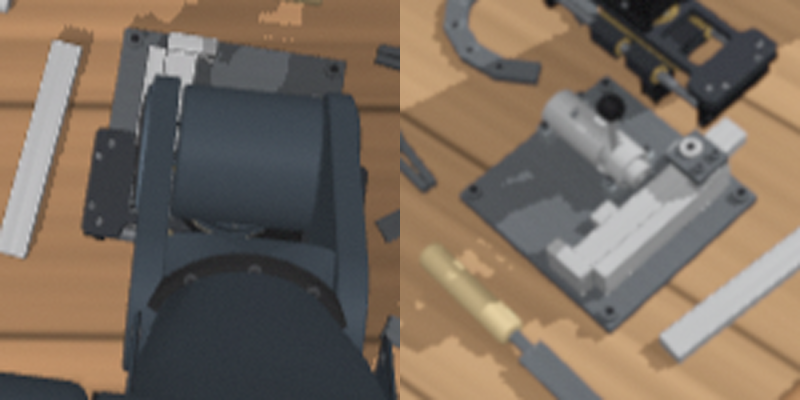

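The scene view shows the knob still upright and the bolt forward (knob at (610,108) in the picture). I'll swing it over towards +x.

Emit:
step_arm:
  steps:
    - [-0.04,-0.031,-0.015,0,0,0,1]
    - [-0.08,-0.031,-0.015,0,0,0,1]
    - [-0.12,-0.031,-0.015,0,0,0,1]
    - [-0.15,-0.031,-0.012,0,0,0,1]
    - [-0.18,-0.031,-0.008,0,0,0,1]
    - [-0.21,-0.031,0.005,0,0,0,1]
    - [-0.23,-0.031,0.02,0,0,0,1]
    - [-0.23,-0.031,0.02,0,0,0,1]

```text
time_s: 8.23
position: [0.5918, 0.0422, 0.1073]
tcp_rot: [[-0.99, 0.14, 0.001], [0.14, 0.99, 0.0], [-0.001, 0.0, -1.0]]
force: [-0.2, 0.4, 0.8]
opening: 0.001
grasp_force: 0.0
```

```bash
python3 -c "
from h import *
go(25,-55,100)"
```

```text
t 8.23 jig [ 15.4 -56.5 107.3] F [-0.3  0.4  0.8] row [-0.032  0.005  0.024] [0.    0.001 0.001] op 0.0
```

Emit:
step_arm:
  steps:
    - [-0.015,0.005,0.01,0,0,0,1]
    - [-0.03,0.005,0.025,0,0,0,1]
    - [-0.04,0.005,0.03,0,0,0,1]
    - [-0.04,0.005,0.03,0,0,0,1]

```text
time_s: 8.57
position: [0.6019, 0.0425, 0.0983]
tcp_rot: [[-0.99, 0.14, -0.002], [0.14, 0.99, 0.0], [0.002, -0.0, -1.0]]
force: [-1.5, -0.7, -1.9]
opening: 0.005
grasp_force: 0.9
```

```bash
python3 -c "
from h import *
go(27,-55,100)
d=capture('scene')['image'][:,:,::-1][180:330,200:350];cv2.imwrite('pics/c4.png',cv2.resize(d,(600,600),interpolation=cv2.INTER_CUBIC))"
```

```text
t 8.57 jig [ 25.3 -54.8  98.3] F [-1.4 -0.9 -1.9] row [-0.006 -0.001 -0.006] [-0.    -0.003  0.002] op 0.0
```

View pics/c4.png

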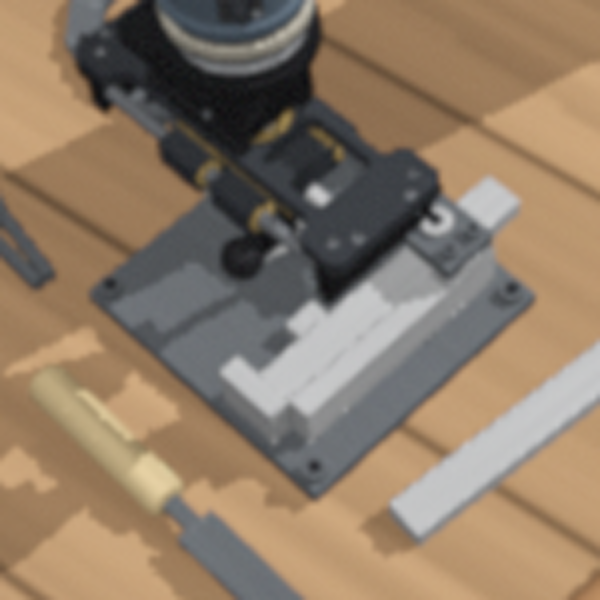

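The handle is about half-way over, with the ball at (242,257) in the picture. Now I'll go over it and press down.

Emit:
step_arm:
  steps:
    - [0.02,0,0,0,0,0,1]
    - [0.02,0,-0.1,0,0,0,1]
    - [0.02,0,-0.1,0,0,0,1]
    - [-0.11,0,-0.1,0,0,0,1]
    - [-0.11,0,-0.1,0,0,0,1]
    - [-0.11,0,-0.03,0,0,0,1]
    - [-0.11,0,0,0,0,0,1]
    - [-0.11,0,0.02,0,0,0,1]

```text
time_s: 9.28
position: [0.6449, 0.0363, 0.0966]
tcp_rot: [[-0.99, 0.14, 0.025], [0.14, 0.99, -0.003], [-0.025, 0.001, -1.0]]
force: [12.7, -1.7, 7.8]
opening: 0.006
grasp_force: 7.1
```

```bash
python3 -c "
from h import *
go(59,-55,70)"
```

```text
t 9.28 jig [ 68.9 -54.8  96.6] F [12.8  0.1  7.8] row [ 0.035 -0.001  0.088] [0.001 0.032 0.001] op 0.01
```

The fingertip has slipped down the ball's far side. I'll lift and locate the ball.

Emit:
step_arm:
  steps:
    - [-0.05,0,-0.05,0,0,0,1]
    - [-0.03,0,-0.15,0,0.02,0,1]
    - [-0.03,0,-0.2,0,0.03,0,1]
    - [-0.03,0,-0.2,0,0.03,0,1]
    - [-0.03,0,-0.2,0,0.03,0,1]

```text
time_s: 9.7
position: [0.6447, 0.0365, 0.1542]
tcp_rot: [[-0.99, 0.14, -0.02], [0.14, 0.99, 0.003], [0.02, 0.0, -1.0]]
force: [-0.7, 0.2, -1.0]
opening: 0.008
grasp_force: 0.0
```

```bash
python3 -c "
from h import *
go(50,-55,130)
s=capture('scene');d=s['image'][:,:,::-1][180:330,200:350];cv2.imwrite('pics/c5.png',cv2.resize(d,(600,600),interpolation=cv2.INTER_CUBIC))
g=s['image'].max(2)[225:265,245:285]
n,l,st,ce=cv2.connectedComponentsWithStats((g<45).astype(np.uint8));print([(st[i].tolist(),(ce[i]+[245,225]).round(1).tolist()) for i in range(1,n) if st[i,4]>15])
f=240/np.tan(np.radians(s['vertical_fov']/2));T=np.linalg.inv(s['world_from_camera'])
for a in range(0,91,10):
    t=np.radians(a);p=OJ+RJ@np.array([-.01+.07*np.sin(t),-.055,.034+.07*np.cos(t)]);q=T[:3,:3]@p+T[:3,3];print(a,np.round([s['cx']+f*q[0]/q[2],s['cy']+f*q[1]/q[2]],1))
"
```

```text
t 9.7 jig [ 68.6 -54.6 154.2] F [-0.7  0.1 -1. ] row [ 0.06  -0.001  0.082] [ 0.    -0.026  0.002] op 0.01
[([5, 5, 6, 6, 17], [253.2, 232.5]), ([9, 6, 31, 23, 179], [268.3, 244.5])]
0 [278.9 220.3]
10 [274.8 224. ]
20 [270.9 228.1]
30 [267.3 232.6]
40 [264.1 237.3]
50 [261.5 241.9]
60 [259.5 246.4]
70 [258.2 250.6]
80 [257.7 254.4]
90 [257.9 257.5]
```

View pics/c5.png

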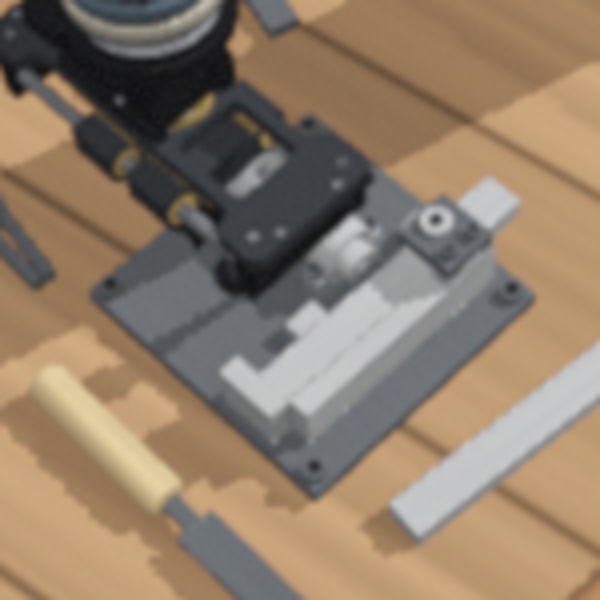

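The ball shows beneath the gripper near (258,247) in the full image, so the handle is at about 55° (ball x ≈ 48). I'll re-centre over it.

Emit:
step_arm:
  steps:
    - [0.06,0,0,0,-0.026,0,1]
    - [0.06,0,0.04,0,-0.026,0,1]
    - [0.06,0,0.08,0,-0.026,0,1]
    - [0.06,0,0.11,0,-0.026,0,1]
    - [0.06,0,0.11,0,-0.026,0,1]
    - [0.06,0,0.11,0,-0.026,0,1]

```text
time_s: 10.25
position: [0.6253, 0.039, 0.1189]
tcp_rot: [[-0.99, 0.14, -0.006], [0.14, 0.99, 0.001], [0.006, -0.0, -1.0]]
force: [-0.0, 0.0, 0.4]
opening: 0.01
grasp_force: 0.0
```

```bash
python3 -c "
from h import *
go(52,-55,100)"
```

```text
t 10.25 jig [ 49.  -54.9 118.9] F [-0.   0.   0.4] row [-0.01  -0.     0.063] [-0.    -0.007  0.001] op 0.01
```

Emit:
step_arm:
  steps:
    - [0,0,0.02,0,-0.007,0,1]
    - [-0.005,0,0.035,0,-0.007,0,1]
    - [-0.01,0,0.05,0,-0.007,0,1]
    - [-0.012,0,0.065,0,-0.007,0,1]
    - [-0.015,0,0.08,0,-0.007,0,1]
    - [-0.018,0,0.09,0,-0.007,0,1]

```text
time_s: 10.75
position: [0.6321, 0.0382, 0.0939]
tcp_rot: [[-0.99, 0.14, 0.005], [0.14, 0.99, -0.001], [-0.005, 0.0, -1.0]]
force: [2.9, 0.0, 1.4]
opening: 0.005
grasp_force: 1.0
```

```bash
python3 -c "
from h import *
go(59,-55,69)"
```

```text
t 10.75 jig [ 55.9 -54.8  93.9] F [2.9 0.4 1.4] row [-0.01  -0.001  0.083] [0.    0.007 0.002] op 0.01
```

Emit:
step_arm:
  steps:
    - [0.0,0,0.02,0,0,0,1]
    - [-0.003,0,0.035,0,0,0,1]
    - [-0.005,0,0.05,0,0,0,1]
    - [-0.007,0,0.065,0,0,0,1]
    - [-0.008,0,0.08,0,0,0,1]
    - [-0.01,0,0.086,0,0,0,1]
    - [-0.01,0,0.086,0,0,0,1]

```text
time_s: 11.33
position: [0.6329, 0.038, 0.067]
tcp_rot: [[-0.99, 0.14, -0.0], [0.14, 0.99, -0.0], [0.0, -0.0, -1.0]]
force: [0.3, 0.5, -0.2]
opening: 0.003
grasp_force: 0.0
```

```bash
python3 -c "
from h import *
go(59,-55,64)"
```

```text
t 11.33 jig [ 56.7 -54.8  67. ] F [ 0.2  0.6 -0.2] row [-0.008 -0.001  0.01 ] [-0.    -0.     0.002] op 0.0
```

Emit:
step_arm:
  steps:
    - [0,0,0.01,0,0,0,1]
    - [0,0,0.02,0,0,0,1]
    - [0,0,0.02,0,0,0,1]

```text
time_s: 11.58
position: [0.6334, 0.038, 0.0619]
tcp_rot: [[-0.99, 0.14, 0.002], [0.14, 0.99, -0.0], [-0.002, -0.0, -1.0]]
force: [-1.0, -0.3, 4.2]
opening: 0.006
grasp_force: 1.6
```

```bash
python3 -c "
from h import *
go(59,-55,64)"
```

```text
t 11.58 jig [ 57.2 -54.8  61.9] F [-0.9 -0.4  4.2] row [-0.006 -0.001 -0.007] [-0.     0.002  0.002] op 0.01
```

Emit:
step_arm:
  steps:
    - [0,0,-0.1,0,0,0,1]
    - [0,0,-0.2,0,0,0,1]
    - [0.1,0,-0.3,0,0,0,1]
    - [0.2,0,-0.35,0,0,0,1]
    - [0.3,0,-0.35,0,0,0,1]
    - [0.4,0,-0.35,0,0,0,1]
    - [0.4,0,-0.35,0,0,0,1]
    - [0.4,0,-0.35,0,0,0,1]

```text
time_s: 12.25
position: [0.5125, 0.0552, 0.1666]
tcp_rot: [[-0.99, 0.139, 0.0], [0.139, 0.99, -0.0], [-0.0, -0.0, -1.0]]
force: [-0.4, -0.0, 0.7]
opening: -0.001
grasp_force: 0.0
```

```bash
python3 -c "
from h import *
go(59,-55,64)
s=capture('scene')
g=s['image'].max(2)[222:275,235:285]
n,l,st,ce=cv2.connectedComponentsWithStats((g<45).astype(np.uint8));print([(st[i].tolist(),(ce[i]+[235,222]).round(1).tolist()) for i in range(1,n) if st[i,4]>10])
d=s['image'][:,:,::-1][180:330,200:350];cv2.imwrite('pics/c6.png',cv2.resize(d,(600,600),interpolation=cv2.INTER_CUBIC))
"
```

```text
t 12.25 jig [-64.9 -54.8 166.6] F [-0.4 -0.1  0.7] row [-0.413 -0.001  0.342] [-0.     0.     0.002] op -0.0
[([19, 33, 9, 9, 42], [257.1, 259.9])]
```

View pics/c6.png

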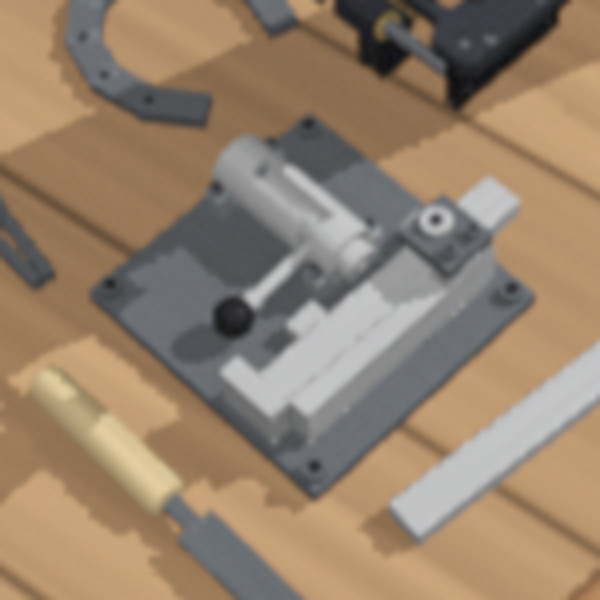

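```bash
python3 -c "
from h import *
s=capture('scene')
for p in((489,178),(520,203)):
    w=onz(s,((p[0]+.5)/4-.5+200,(p[1]+.5)/4-.5+180),.04);print(RJ.T[:2,:2]@(w-OJ[:2]))
print(hand_in())"
```

```text
[-0.09876873 -0.01158909]
[-0.09835568  0.01283655]
the job is handed in; nothing more can be done
None
```

The job is handed in: the bar is against the end stop and flush with the fence. The clamp bolt is fully forward and the handle is down level. This is judged from the last camera view, because `hand_in()` returned no verdict.

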